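Proof pull on the bench pull gauge

ROBOT

A 7-joint arm with a two-finger parallel gripper is mounted at the origin on a cart in front of the work surface, level with it; the furniture and walls round the work are solid. World frame = base frame: x ahead of the robot, y to its left, z up, the work surface at z = 0. Lengths are in m, angles in rad, forces in N, time in s.
With the tool pointing down it reaches from about 0.35 to 0.9 m from the base axis. Payload 7.2 kg.
Tool frame: the origin (TCP) lies at the very end of the fingers, on their centre line; the grasp point (between the pads) lies 19 mm behind it; z points along the fingers, y is the line along which they close (so a half turn about z gives the same grasp; the last joint's range is limited). The gripper opens to 88 mm and grips with 3 to 60 N. Pads are 20 mm wide; open, the fingers measure 115 mm over their backs; the gripper's body (75 mm by 178 mm) begins 61 mm behind the grasp point.
Start: joints at [-1.2, 0.411, -0.013, 1.596, 0.006, 1.134, -0.082], TCP at [0.266, 0.566, 0.223] pointing down, gripper open.
Joint ranges: [-2.95, 2.95], [-0.29, 1.99], [-1.47, 1.44], [0.14, 2.54], [-1.03, 4.17], [0.13, 1.85], [-2.86, 2.86]. Speed limits (rad/s): [2.39, 2.39, 3.01, 3.01, 3.14, 3.14, 3.14].

INTERFACE

Orientations are given as a unit quaternion [x, y, z, w].
In Python, from workcell import ctrl gives the robot as it stands.
- The arm moves only by the shell command python3 -m inch 'ROWS' [FORCE]. ROWS is JSON, a list of rows, each a list of 7 numbers: the shift along the tool's x, y, z in units of 12 cm (1.0 is 12 cm), then the turn, a rotation vector about the tool's x, y, z in units of pi/2 rad (1.0 is pi/2 rad), then the opening, from -1 (shut) to 1 (fully open). A call has 1 to 8 rows; each row is the pose to reach, as a shift and turn from the pose commanded when the call began, along the tool's axes at that moment; what a row does not reach only later rows make up. A row lasts 1/12 s, in which the tool goes at most 41.7 mm and 7.16 degrees, less where a joint would pass 70% of its speed; a pose out of reach is approached as far as the arm can. A call with a number of a shift or a turn outside -1 to 1 is refused whole. A call with a gripper value outside its range is refused whole. The fingers move at their own pace and stop on an object; FORCE is the grip in N (left out, the last holds). Time passes only in rows, so rows that repeat a pose let the fingers close. It gives the time, the measured TCP pose, the force, the opening and the grip force at its end, in the units of the state.
- ctrl.state(): the state, without advancing time (a new reading comes with each control period).
- ctrl.snapshot(name): name is "scene" or "top" or "wrist"; returns a dict with "img" (480x640x3 uint8, red, green, blue), "depth" (480x640 float32, m along the optical axis (not along the pixel's ray), 0 where there is no reading), "K" (3x3 intrinsics, pixels), "R" (3x3) and "t" (3): a world point X has camera coordinates R X + t; the wrist camera has in their place "mount" (4x4, takes a point from camera to tool coordinates, whose origin is the TCP and whose axes are the flange's). Camera axes: x right, y down, z forward; pixel columns grow to the right and rows downward; lengths in m; the calibration is good to about 2 mm. A picture is of the moment at which its call begins: read the wrist's pose just before it.
- ctrl.finish_job(): hands the job in; it is judged then, once.
The state is a dict: "clock": time; "qpos": joint angles; "qvel": joint speeds; "tau": joint torques, N m; "ee_pos": TCP position; "tool_rot": TCP orientation; "contact_force": force on the tool from outside, world axes, zero at the start; "wrist_torque": the same for the moment, N m; "finger_gap": finger opening in m; "finger_force": force on a finger pad.
Only numpy, scipy, OpenCV 4.12 (cv2) and the standard library are available. Lean on these libraries where they do the work, as an engineer would, in place of code of your own. Each camera call takes 0.05 s, during which the arm holds its last target. There are 200 camera calls.

TASK

Do the check pull on the bench pull gauge: first push its drag pointer all the way back to zero against the cross arm, then pull the fin handle out until the pointer's needle stands level with the small set marker block beside the scale, without pulling past it, and hold it there for two seconds. Then let the handle slide slowly all the way home without letting it snap back, so that the pointer stays behind at the marker, and let go; leave the vials, the carton and the felt pen round the gauge where they are.

Things in the scene. Friction and masses are not known exactly. Their poses are not given: they have to be found in the camera images.
- gauge: Bench pull gauge, fixed. mm in its frame: origin on the worktop under the handle's home place, +x back to the spring housing, pull along -x, z up. Grey base x -160..185, y -35..125, 12 high. Housing x 55..165, y +-32, to z 74. A metal shelf hangs over housing and handle: x -15..180, y -90..50, z 200..208, carried at its back only. Pointer rail along x at y 75, top z 20; scale strip y 100..120.
- handle (a point): Handle of the sprung pull bar: black upright fin, 36 mm (gauge x) by 12 mm (gauge y), z 35..97; the point is its middle at z 75, gauge x = y = 0 when home. Spring: 4 N at home, 90 N/m more as drawn out. Its steel cross arm (38 mm behind the point, gauge y 0..88, z 40..50) pushes the drag pointer outward and leaves it at the farthest place.
- pull_bar (a joint): How far the handle is drawn out (m): 0 home, 0.13 at most.
- pointer_tab (a point): Drag pointer's push tab: black upright tab on the rail, 12 mm (gauge x) by 22 mm (gauge y), z 32..70 mm; the point is its middle at z 55, gauge y 75, gauge x 27.5 at zero, smaller when out (up to 125 mm out). Slides stiffly (about 1.5 N) and stays where left. At zero it rests against the cross arm of the homed pull bar.
- pointer_needle (a point): Tip of the drag pointer's steel needle, gauge y = 98 mm, z = 22 mm; gauge x = 20.5 mm at zero. It lies 7 mm before (gauge -x of) pointer_tab.
- marker_line (a point): Line of the set marker: small fixed dark steel block (14 x 18 mm, 11 mm high, a 3 mm wide steel fin on top toward the rail) on the base beside the rail, gauge y 103..122; the point is on the fin, z 22. Axes as the gauge's. The needle is to stand at the same gauge x. It lies 60 to 105 mm of pull out from zero.
- vial_05: Capped vial, 36 mm across, 56 mm high, standing right of the gauge; leave it. Origin at its underside.
- vial_20: Capped vial, 36 mm across, 63 mm high, standing left of the gauge; leave it. Origin at its underside.
- marker_3: Felt marker 134 mm long, 15 mm thick, lying right of the gauge; leave it.
- carton_1: Small carton 56 x 34 x 70 mm standing on the gauge's shelf; leave it. Origin at its underside.
- vial_11: Capped vial, 31 mm across, 66 mm high, standing on the gauge's shelf; leave it. Origin at its underside.

How it is judged:
On the way, in this order (a step that is already met when the one before it is completed fails the run):
1. the drag pointer is pushed back to zero (within 4 mm) with the pull bar home (x of pointer_needle in the frame of gauge above 0.0165 m and value of joint pull_bar below 0.004 m), for 0.2 s.
2. the pull bar has pushed the pointer's needle to the set marker (within 5 mm) and is held there for at least 1 s (x of pointer_needle in the frame of marker_line between -0.005 and 0.005 m and x of handle in the frame of pointer_tab below -0.0225 m), for 1 s.
At the end, for the whole second after the job is handed in: The needle of the drag pointer stands within 5 mm of the set marker's line along the gauge, and the pull bar is home (within 4 mm) and released (x of pointer_needle in the frame of marker_line between -0.005 and 0.005 m and value of joint pull_bar below 0.004 m); the robot touches nothing.
It fails at once if the handle is let snap back (faster than 0.35 m/s) (velocity of joint pull_bar below -0.35 m/s).
It fails at once if the needle goes more than 12 mm past the set marker after zeroing while the handle is pulled (x of pointer_needle in the frame of marker_line below -0.012 m and value of joint pull_bar above 0.02 m).
It fails at once if a bystander is moved more than 25 mm (distance of any of vial_05, vial_20, marker_3, carton_1, vial_11 from where it was at the start of the episode above 0.025 m).
It also fails if it takes over 64 s, if anything falls off the work surface, if the arm or the gripper's body presses on something with over 40 N, if the wrist force passes 120 N, or if a joint passes its speed limit or range.

## Working session

There is one attempt and no reset: what is moved stays moved. The work goes in short steps, Python scripts to look and compute and a shell command to move; the robot and the scene stay as the last step left them, time stands still between calls to the robot, and variables do not carry over. Pictures are saved under pics/ and viewed, at most 13 in all, crops included, and the job is handed in when it is done.

```bash
ls; mkdir -p pics
python3 - <<'E'
from workcell import ctrl
import cv2,pickle
s=ctrl.state();print(s)
for n in("scene","top"):
    d=ctrl.snapshot(n);pickle.dump(d,open(n+".pkl","wb"));cv2.imwrite(f"pics/{n}0.png",d["img"][:,:,::-1]);print(d["K"],d["R"],d["t"])
E
```

```text
pics
{'clock': 0.0, 'qpos': array([-1.20022641,  0.4118845 , -0.01273822,  1.59701934,  0.00562256,
        1.13429794, -0.08219803]), 'qvel': array([ 2.29324034e-04, -1.12035015e-03, -1.69497463e-03,  1.35819174e-03,
       -4.62042285e-05, -5.25067512e-04,  1.10236870e-03]), 'tau': array([ 2.83943928e-04, -5.87962711e+01,  6.42102230e-01, -2.91072124e+01,
       -5.36955649e-02,  1.87094137e-02,  1.72489868e-04]), 'ee_pos': array([0.2653363 , 0.56533473, 0.22182865]), 'tool_rot': array([ 2.17599987e-01,  9.76037718e-01, -7.78712287e-04, -1.11435172e-04]), 'contact_force': array([ 0.61757969, -0.15297036,  0.45564134]), 'wrist_torque': array([ 0.00277059,  0.00572734, -0.04200749]), 'finger_force': 0.0, 'finger_gap': 0.08779494168045009}
[[572.81577563   0.         318.63806378]
 [  0.         572.81577563 235.72059847]
 [  0.           0.           1.        ]] [[ 0.83385682 -0.55197695  0.0020618 ]
 [-0.28423774 -0.43258632 -0.85561556]
 [ 0.47317197  0.71287483 -0.51760773]] [-0.54052505  0.30266582  0.61750799]
[[442.78278205   0.         321.07945813]
 [  0.         442.78278205 239.78350691]
 [  0.           0.           1.        ]] [[-0.08379055 -0.99648024 -0.00250444]
 [-0.97576335  0.08255788 -0.20265754]
 [ 0.20215099 -0.01453704 -0.97924647]] [0.07097126 0.68833494 0.86057112]
```

View pics/scene0.png

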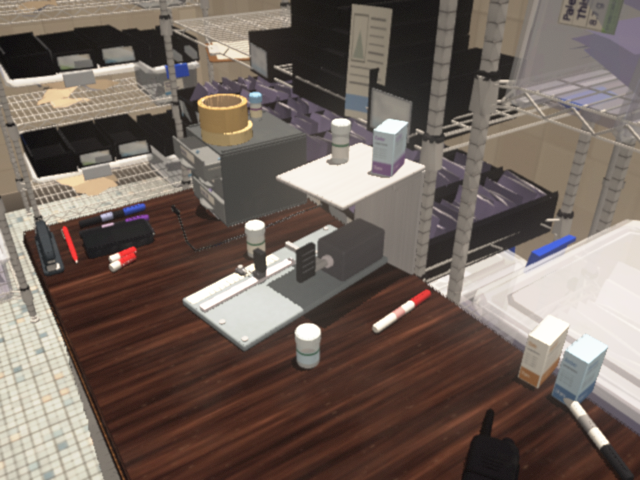

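View pics/top0.png

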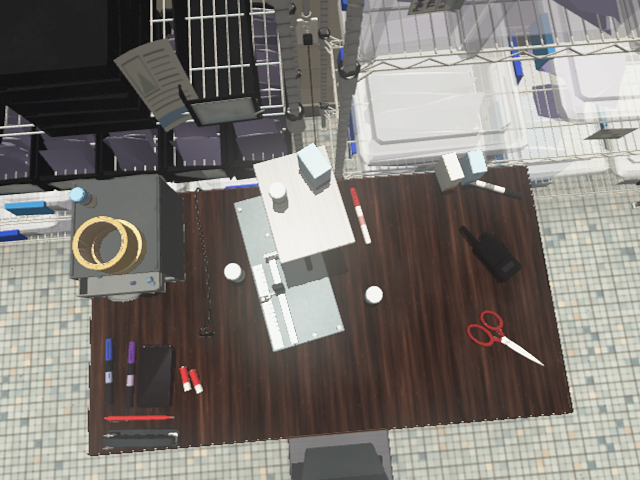

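The scene view shows the gauge at its centre: the fin at (305,262), the pointer tab at (260,263) and a vial on each side. In the top view the gauge lies at about (290,285), with the shelf above it. I'll enlarge both.

Run:
```python
import cv2,numpy as np
a=cv2.imread("pics/scene0.png")[205:355,175:375];b=cv2.imread("pics/top0.png")[230:355,225:350]
cv2.imwrite("pics/sc.png",cv2.resize(a,None,fx=4,fy=4,interpolation=2));cv2.imwrite("pics/tc.png",cv2.resize(b,(600,600),interpolation=2))
```

```text
(no output)
```

View pics/sc.png

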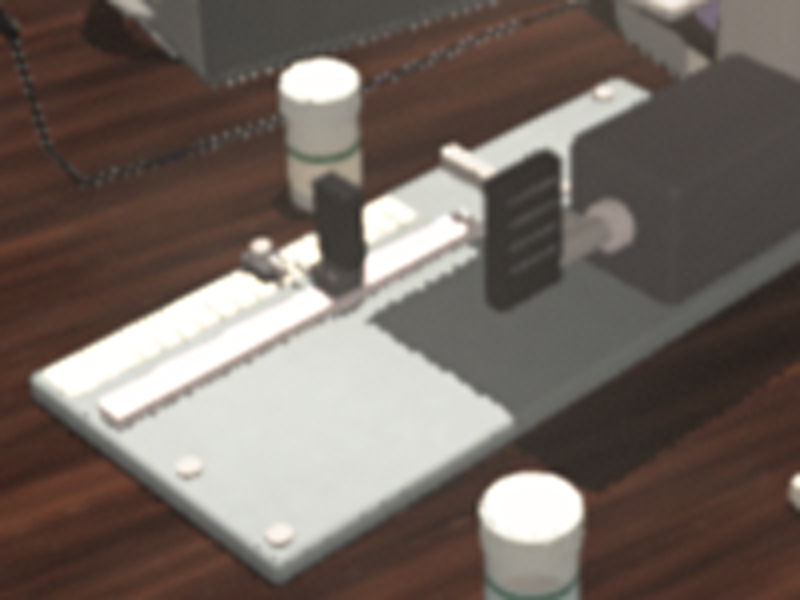

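View pics/tc.png

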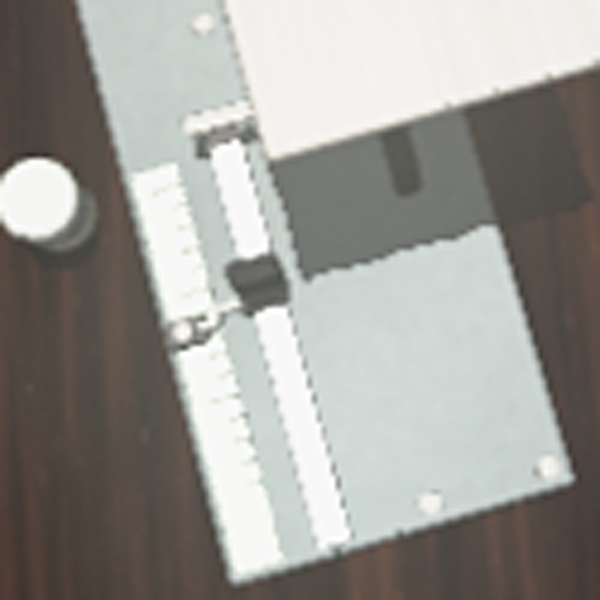

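The crops show these base front corners: scene crop (37,380) and (280,570), top crop (233,582) and (572,478). The tab is at top crop (258,283) and the marker block at (185,333). In the scene crop the fin spans x 487–560 and the marker fin is near (285,268). Next I fit the gauge pose.

```bash
cat > h.py <<'E'
import numpy as np,pickle
from scipy.optimize import least_squares
S,T=[pickle.load(open(n+".pkl","rb")) for n in("scene","top")]
sc=lambda u,v:(u/4+175-.4,v/4+205-.4)
tc=lambda u,v:(u/4.8+225-.4,v/4.8+230-.4)
def proj(d,X):
    c=d["R"]@X+d["t"];p=d["K"]@c;return p[:2]/p[2]
def g2w(p,g):
    c,s=np.cos(p[2]),np.sin(p[2]);g=np.array(g)/1000
    return np.array([p[0]+c*g[0]-s*g[1],p[1]+s*g[0]+c*g[1],g[2]])
def w2g(p,w):
    c,s=np.cos(p[2]),np.sin(p[2]);d=np.array(w)-[p[0],p[1],0]
    return 1000*np.array([c*d[0]+s*d[1],-s*d[0]+c*d[1],d[2]])
def ray(d,uv,z):   # point at height z on pixel ray
    C=-d["R"].T@d["t"];r=d["R"].T@np.linalg.inv(d["K"])@[*uv,1]
    return C+r*(z-C[2])/r[2]
E
python3 - <<'E'
from h import *
obs=[(S,sc(34,380),(-160,125,12)),(S,sc(280,572),(-160,-35,12)),(S,sc(487,183),(-18,-6,97)),(S,sc(490,308),(-18,-6,35)),
(T,tc(233,583),(-160,125,12)),(T,tc(574,478),(-160,-35,12)),(T,tc(275,160),(-15,50,208))]
f=lambda p:np.concatenate([proj(d,g2w(p,g))-uv for d,uv,g in obs])
r=least_squares(f,[.6,.1,0.2],loss="soft_l1");p=r.x;print(p,np.degrees(p[2]));print(f(p).reshape(-1,2).round(1))
np.save("g.npy",p)
# triangulate base corners
for a,b in((0,4),(1,5)):
    q=least_squares(lambda X:np.r_[proj(S,X)-obs[a][1],proj(T,X)-obs[b][1]],[.5,.1,0]).x;print("corner",q,w2g(p,q))
# tab top middle z70, two views
q=least_squares(lambda X:np.r_[proj(S,X)-sc(338,183),proj(T,X)-tc(255,272)],[.5,.1,0]).x;print("tabtop",q,w2g(p,q))
for n,d,uv,z in(("mk ball top",T,tc(182,327),.030),("mkfin",T,tc(207,325),.022),("needle T",T,tc(225,312),.022),("mkball S",S,sc(262,245),.025),("tab T",T,tc(258,272),.07),("tab S",S,sc(338,183),.07)):print(n,w2g(p,ray(d,uv,z)).round(1))
for n,g in(("handle",(0,0,75)),("tab0",(27.5,75,55)),("shelfcorner",(-15,-90,208))):print(n,g2w(p,g))
E
```

```text
[0.65259261 0.04537581 0.21456804] 12.293842967315834
[[-1.7 -1.5]
 [-0.1 -2.5]
 [ 3.4  0.4]
 [ 3.2  1.4]
 [ 0.3  0.9]
 [ 0.9  0.2]
 [-2.   0.4]]
corner [0.47199014 0.13421029 0.00750814] [-157.54586025  125.25222222    7.50813592]
corner [ 0.50427797 -0.02128785  0.00569429] [-159.10794366  -33.55500311    5.69429172]
tabtop [0.60258644 0.10985542 0.06976161] [-35.13010132  73.64857886  69.76160617]
mk ball top [-44.6 114.4  30. ]
mkfin [-46.1 104.3  22. ]
needle T [-42.9  95.   22. ]
mkball S [-45.9 114.   25. ]
tab T [-36.   72.7  70. ]
tab S [-35.1  73.2  70. ]
handle [0.65259261 0.04537581 0.075     ]
tab0 [0.66349259 0.12451139 0.055     ]
shelfcorner [ 0.65709987 -0.04575424  0.208     ]
```

The fit holds to about 3 mm. The needle is near gauge x −42 and the marker near −46. I'll approach with the tool tilted 45° from the front, which keeps the body clear of the shelf. This helper turns a gauge-frame goal into row numbers.

```bash
cat >> h.py <<'E'
from scipy.spatial.transform import Rotation as Ro
def goalR(p,t):  # tool y = gauge y, tool z down, tilted t deg towards gauge +x
    g=Ro.from_euler("z",p[2]).as_matrix()
    return Ro.from_matrix(g@np.diag([-1,1,-1.]))*Ro.from_euler("y",-t,degrees=True)
def plan(s,p,g,t):
    R=Ro.from_quat(s["tool_rot"]);d=R.inv().apply(g2w(p,g)-s["ee_pos"])/.12
    return d.round(3),((R.inv()*goalR(p,t)).as_rotvec()/(np.pi/2)).round(3)
def where(s,p):
    R=Ro.from_quat(s["tool_rot"]);print("t",s["clock"],"g mm",w2g(p,s["ee_pos"]).round(1),"err deg",np.degrees((R.inv()*goalR(p,45)).as_rotvec()).round(1),"F",s["contact_force"].round(1),"gap",s["finger_gap"],"q",s["qpos"].round(2))
E
python3 -c "
from h import *
from workcell import ctrl
p=np.load('g.npy');s=ctrl.state();where(s,p)
print(plan(s,p,(-130,80,170),45)); print(w2g(p,ray(T,(233,271),.063)),w2g(p,ray(T,(374,295),.056)))"
```

```text
t 0.1 g mm [-267.6  590.5  221.9] err deg [-14.8 -43.4 -35.4] F [-0.3 -0.2 -0. ] gap 0.08810459709299101 q [-1.2   0.41 -0.01  1.6   0.01  1.13 -0.08]
(array([-3.496, -2.68 ,  0.437]), array([-0.164, -0.482, -0.394]))
[ 23.48961275 155.0325462   63.        ] [-110.32849306 -111.75438015   56.        ]
```

```bash
R='python3 -m inch'
for i in 1; do
$R '[[-0.87,-0.67,0.1,0,0,0,-1],[-0.87,-0.67,0.1,0,0,0,-1],[-0.87,-0.67,0.1,0,0,0,-1],[-0.87,-0.67,0.1,0,0,0,-1],[-0.87,-0.67,0.1,0,0,0,-1]]' 20
$R '[[-0.87,-0.67,0.1,0,0,0,-1],[-0.87,-0.67,0.1,0,0,0,-1],[-0.87,-0.67,0.1,0,0,0,-1],[-0.87,-0.67,0.1,0,0,0,-1],[-0.87,-0.67,0.1,0,0,0,-1]]'
$R '[[-0.87,-0.67,0.1,0,0,0,-1],[-0.87,-0.67,0.1,0,0,0,-1],[-0.87,-0.67,0.1,0,0,0,-1],[-0.87,-0.67,0.1,0,0,0,-1],[-0.87,-0.67,0.1,0,0,0,-1]]'
$R '[[0,0,0,-0.164,-0.482,-0.394,-1],[0,0,0,-0.164,-0.482,-0.394,-1],[0,0,0,-0.164,-0.482,-0.394,-1],[0,0,0,-0.164,-0.482,-0.394,-1],[0,0,0,-0.164,-0.482,-0.394,-1],[0,0,0,-0.164,-0.482,-0.394,-1],[0,0,0,-0.164,-0.482,-0.394,-1],[0,0,0,-0.164,-0.482,-0.394,-1]]'
done
python3 -c "
from h import *
from workcell import ctrl
p=np.load('g.npy');s=ctrl.state();where(s,p)
print(plan(s,p,(-130,80,170),45))"
```

```text
clock: 0.52
ee_pos: [0.328, 0.4454, 0.2105]
tool_rot: [0.22, 0.975, -0.001, 0.0]
contact_force: [-0.2, 0.6, 0.7]
finger_gap: 0.0581
finger_force: 0.0
clock: 0.93
ee_pos: [0.3873, 0.3301, 0.1986]
tool_rot: [0.219, 0.976, -0.0, 0.0]
contact_force: [-0.4, 0.8, 0.1]
finger_gap: 0.0243
finger_force: 0.0
clock: 1.35
ee_pos: [0.4475, 0.2142, 0.1866]
tool_rot: [0.219, 0.976, 0.0, 0.0]
contact_force: [-0.6, -0.9, 0.4]
finger_gap: 0.0004
finger_force: 0.0
clock: 2.02
ee_pos: [0.4472, 0.2157, 0.1874]
tool_rot: [-0.04, 0.946, 0.031, 0.319]
contact_force: [0.7, -0.7, -0.6]
finger_gap: 0.0001
finger_force: 0.0
t 2.0167 g mm [-164.4  210.2  187.4] err deg [-3.1 -7.5 -6.4] F [ 0.7 -0.7 -0.6] gap 5.921073006826601e-05 q [-0.91 -0.    0.07  2.44  1.18  0.44 -0.22]
(array([-0.263, -1.047,  0.339]), array([-0.034, -0.084, -0.071]))
```

```bash
python3 -m inch '[[-0.25,-0.99,0.33,-0.034,-0.08,-0.07,-1],[-0.25,-0.99,0.33,-0.034,-0.08,-0.07,-1],[-0.25,-0.99,0.33,-0.034,-0.08,-0.07,-1],[-0.25,-0.99,0.33,-0.034,-0.08,-0.07,-1],[-0.25,-0.99,0.33,-0.034,-0.08,-0.07,-1],[-0.25,-0.99,0.33,-0.034,-0.08,-0.07,-1],[-0.25,-0.99,0.33,-0.034,-0.08,-0.07,-1]]'
python3 -c "
from h import *
import cv2
from workcell import ctrl
p=np.load('g.npy');s=ctrl.state();where(s,p)
d=ctrl.snapshot('wrist');d['s']=s;pickle.dump(d,open('w1.pkl','wb'));cv2.imwrite('pics/w1.png',d['img'][:,:,::-1]);print(d['mount'])
print(plan(s,p,(-80,80,47),45))"
```

```text
clock: 2.6
ee_pos: [0.5066, 0.1194, 0.1784]
tool_rot: [-0.093, 0.919, 0.039, 0.382]
contact_force: [0.8, 0.1, -0.1]
finger_gap: 0.0005
finger_force: 0.0
t 2.6 g mm [-126.9  103.4  178.4] err deg [-0.5  0.1 -0.6] F [ 0.8  0.1 -0.1] gap 0.0005023787188518287 q [-0.22  0.06 -0.23  2.53  2.45  0.28 -1.06]
[[-7.74985318e-04 -9.55211688e-01 -2.95922338e-01  8.28494294e-02]
 [ 9.99999617e-01 -8.60723251e-04  1.59460380e-04  2.71550150e-04]
 [-4.07025656e-04 -2.95922101e-01  9.55211989e-01 -1.62701456e-01]
 [ 0.00000000e+00  0.00000000e+00  0.00000000e+00  1.00000000e+00]]
(array([ 0.498, -0.191,  1.051]), array([-0.006,  0.001, -0.006]))
```

View pics/w1.png

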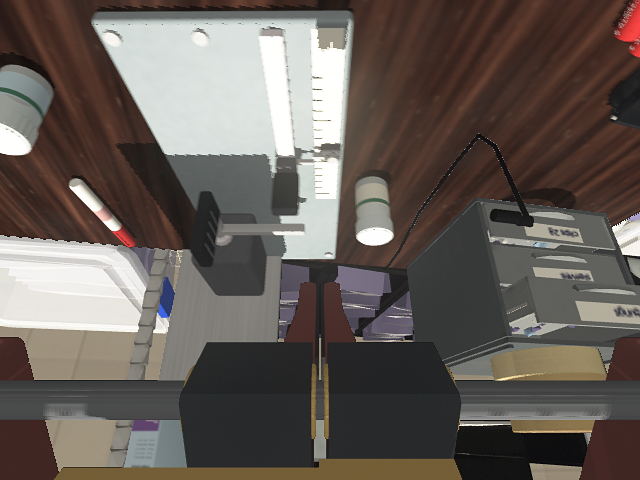

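The wrist view is upside-down: gauge −x is up and +y is right. It shows the base front corners at (94,14) and (352,12), the tab at (287,185), and the needle and marker near (305–340,155). I'll enlarge that area.

Run:
```python
import cv2
a=cv2.imread("pics/w1.png")[125:215,255:355]
cv2.imwrite("pics/w1c.png",cv2.resize(a,None,fx=6,fy=6,interpolation=2))
```

```text
(no output)
```

View pics/w1c.png

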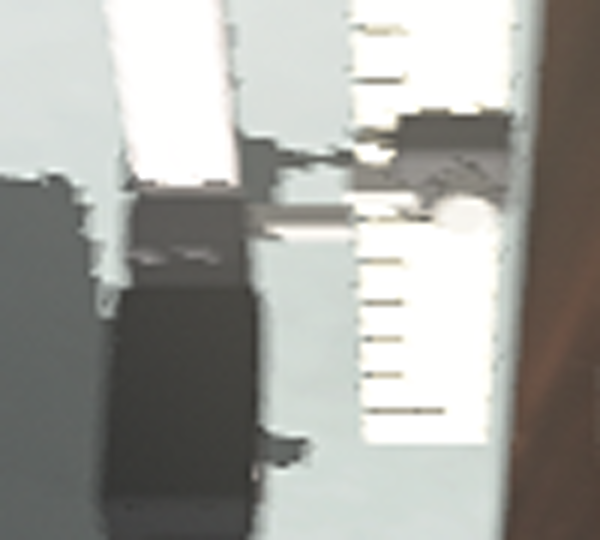

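The crop shows the needle as the light bar at rows ~205–235, columns 250–350. The marker is grey across columns 350–510, with a light fin strip at (385,205). I'll compute gauge coordinates and project the model for comparison.

```bash
cat >> h.py <<'E'
def wcam(d):  # give wrist snapshot world R,t
    s=d["s"];M=d["mount"];Rt=Ro.from_quat(s["tool_rot"]).as_matrix()
    Rw=Rt@M[:3,:3];C=Rt@M[:3,3]+s["ee_pos"];d["R"]=Rw.T;d["t"]=-Rw.T@C;return d
E
python3 - <<'E'
from h import *
p=np.load('g.npy');W=wcam(pickle.load(open('w1.pkl','rb')))
c=lambda u,v:(u/6+255-.4,v/6+125-.4)
obs=[(S,sc(34,380),(-160,125,12)),(S,sc(280,572),(-160,-35,12)),
(T,tc(233,583),(-160,125,12)),(T,tc(574,478),(-160,-35,12)),
(W,(94,14),(-160,-35,12)),(W,(353,12),(-160,125,12)),(W,c(490,442),(None))]
obs=obs[:-1]
f=lambda p:np.concatenate([proj(d,g2w(p,g))-uv for d,uv,g in obs])
q=least_squares(f,p,loss="soft_l1").x;print(q,f(q).reshape(-1,2).round(1))
for n,uv,z in(("needle mid",c(320,218),22),("needle tip",c(350,215),22),("fin strip",c(385,207),22),("grey top edge",c(450,150),23),("grey mid",c(390,172),23),("dark top",c(450,112),12),("tab top front",c(185,288),70),("tab top back",c(180,497),70)):
  for pp in(p,q):print(n,w2g(pp,ray(W,uv,z/1000)).round(1),end=' ')
  print()
inv=lambda g:(6*(proj(W,g2w(q,g))-[255-.4,125-.4])).round(0)
for g in((-45,103,22),(-45,112,22),(-45,122,22),(-52,104,11),(-52,122,11),(-52,104,23),(-52,122,23),(-38,104,23)):print(g,inv(g))
Z=W['depth'];
for u,v in((320,218),(385,207),(390,172),(450,130),(450,172),(465,215)):
  a,b=c(u,v);z=Z[int(round(b)),int(round(a))];X=W["R"].T@(np.linalg.inv(W["K"])@[a,b,1]*z-W["t"]);print((u,v),z,w2g(q,X).round(1))
E
```

```text
[0.64864172 0.04688334 0.23049891] [[-4.5  0.1]
 [-1.6 -1.4]
 [ 1.1  3.4]
 [ 1.4  1.5]
 [-6.6  6.9]
 [ 0.9  0.9]]
needle mid [-43.8  92.8  22. ] needle mid [-38.8  91.1  22. ] 
needle tip [-44.4  97.1  22. ] needle tip [-39.3  95.4  22. ] 
fin strip [-46.1 102.2  22. ] fin strip [-40.9 100.5  22. ] 
grey top edge [-59.1 111.3  23. ] grey top edge [-53.8 109.9  23. ] 
grey mid [-54.7 103.   23. ] grey mid [-49.6 101.5  23. ] 
dark top [-54.5 111.5  12. ] dark top [-49.2 110.   12. ] 
tab top front [-89.5  79.5  70. ] tab top front [-84.7  78.5  70. ] 
tab top back [-44.7  74.6  70. ] tab top back [-40.  73.  70.] 
(-45, 103, 22) [402. 188.]
(-45, 112, 22) [465. 187.]
(-45, 122, 22) [536. 185.]
(-52, 104, 11) [407.  94.]
(-52, 122, 11) [535.  91.]
(-52, 104, 23) [408. 160.]
(-52, 122, 23) [538. 157.]
(-38, 104, 23) [410. 225.]
(320, 218) 0.3265441 [-38.6  91.1  21.8]
(385, 207) 0.32369423 [-41.3 100.5  22.3]
(390, 172) 0.32359725 [-43.7 101.3  17.9]
(450, 130) 0.31911325 [-49.6 110.   15.7]
(450, 172) 0.3190635 [-46.9 109.9  21. ]
(465, 215) 0.31942213 [-43.8 111.9  26.1]
```

Pose p agrees across all three views: the marker fin is at x ≈ −46, the needle about 2 mm short of it, and the tab at y ≈ 75. I'll go down in front of the tab.

```bash
python3 -m inch '[[0.5,-0.19,1.0,0,0,0,-1],[0.5,-0.19,1.0,0,0,0,-1],[0.5,-0.19,1.0,0,0,0,-1],[0.5,-0.19,1.0,0,0,0,-1],[0.5,-0.19,1.0,0,0,0,-1],[0.5,-0.19,1.0,0,0,0,-1],[0.5,-0.19,1.0,0,0,0,-1],[0.5,-0.19,1.0,0,0,0,-1]]'
python3 -c "
from h import *
from workcell import ctrl
p=np.load('g.npy');s=ctrl.state();where(s,p)
print(plan(s,p,(-55,80,46),45),plan(s,p,(-45,80,46),45))"
```

```text
clock: 3.32
ee_pos: [0.5532, 0.1026, 0.0531]
tool_rot: [-0.091, 0.918, 0.037, 0.383]
contact_force: [0.3, 0.2, -0.7]
finger_gap: 0.0008
finger_force: 0.0
t 3.3167 g mm [-85.   77.   53.1] err deg [-0.8  0.3 -0.6] F [ 0.3  0.2 -0.7] gap 0.0007961551393945924 q [ 0.01  0.51 -0.39  2.51  2.77  0.69 -1.24]
(array([-0.133,  0.029,  0.219]), array([-0.009,  0.003, -0.007])) (array([-0.192,  0.031,  0.278]), array([-0.009,  0.003, -0.007]))
```

```bash
python3 -m inch '[[-0.133,0.029,0.219,0,0,0,-1],[-0.133,0.029,0.219,0,0,0,-1],[-0.133,0.029,0.219,0,0,0,-1]]'
python3 -m inch '[[-0.04,0,0.04,0,0,0,-1],[-0.08,0,0.08,0,0,0,-1],[-0.12,0,0.12,0,0,0,-1],[-0.16,0,0.16,0,0,0,-1],[-0.20,0,0.20,0,0,0,-1],[-0.24,0,0.24,0,0,0,-1],[-0.28,0,0.28,0,0,0,-1],[-0.32,0,0.32,0,0,0,-1]]'
python3 -c "
from h import *
from workcell import ctrl
p=np.load('g.npy');s=ctrl.state();where(s,p)
print(plan(s,p,(14.5,80,46),45))"
```

```text
clock: 3.57
ee_pos: [0.5831, 0.1113, 0.0462]
tool_rot: [-0.091, 0.918, 0.036, 0.384]
contact_force: [0.4, 0.1, 0.3]
finger_gap: 0.0004
finger_force: 0.0
clock: 4.23
ee_pos: [0.6351, 0.1208, 0.0432]
tool_rot: [-0.09, 0.919, 0.036, 0.381]
contact_force: [-0.8, 0.8, 1.3]
finger_gap: 0.0002
finger_force: 0.8
t 4.2333 g mm [-1.  77.4 43.2] err deg [-0.9  0.  -0.7] F [-0.8  0.8  1.3] gap 0.00023063664887930857 q [-0.02  0.58 -0.34  2.33  2.74  0.58 -1.18]
(array([-0.108,  0.024,  0.075]), array([-0.01 ,  0.   , -0.008]))
```

Finger force shows the tab in contact. I'll creep in, adding a little z correction.

```bash
python3 -m inch '[[-0.03,0,0.02,0,0,0,-1],[-0.05,0,0.03,0,0,0,-1],[-0.07,0,0.05,0,0,0,-1],[-0.08,0,0.06,0,0,0,-1],[-0.08,0,0.06,0,0,0,-1]]'
python3 -c "
from h import *
from workcell import ctrl
p=np.load('g.npy');where(ctrl.state(),p)"
python3 -m inch '[[-0.012,0,0.012,0,0,0,-1],[-0.012,0,0.012,0,0,0,-1]]'
python3 -m inch '[[-0.012,0,0.012,0,0,0,-1],[-0.012,0,0.012,0,0,0,-1]]'
python3 -c "
from h import *
from workcell import ctrl
p=np.load('g.npy');where(ctrl.state(),p)"
```

```text
clock: 4.65
ee_pos: [0.6463, 0.1228, 0.045]
tool_rot: [-0.09, 0.919, 0.036, 0.381]
contact_force: [-0.4, 0.2, -0.4]
finger_gap: 0.0005
finger_force: 0.4
t 4.65 g mm [10.4 77.  45. ] err deg [-0.9  0.  -0.7] F [-0.4  0.2 -0.4] gap 0.00046143191295101534 q [-0.03  0.58 -0.33  2.3   2.74  0.56 -1.17]
clock: 4.82
ee_pos: [0.6483, 0.1233, 0.0451]
tool_rot: [-0.09, 0.919, 0.036, 0.381]
contact_force: [-1.4, -0.3, -1.1]
finger_gap: 0.0004
finger_force: 0.5
clock: 4.98
ee_pos: [0.6501, 0.1236, 0.0449]
tool_rot: [-0.09, 0.919, 0.036, 0.381]
contact_force: [-2.0, -0.4, 0.2]
finger_gap: 0.0007
finger_force: 1.2
t 4.9833 g mm [14.2 77.  44.9] err deg [-0.9  0.  -0.7] F [-2.  -0.4  0.2] gap 0.0006799939242386417 q [-0.03  0.59 -0.33  2.29  2.74  0.55 -1.17]
```

Still sliding at about 2 N. I'll continue until the force climbs.

```bash
for k in 1 2; do python3 -m inch '[[-0.009,0,0.009,0,0,0,-1],[-0.009,0,0.009,0,0,0,-1]]' | egrep 'ee_pos|contact'; done
python3 -c "
from h import *
import cv2
from workcell import ctrl
p=np.load('g.npy');s=ctrl.state();where(s,p)
d=ctrl.snapshot('wrist');d['s']=s;pickle.dump(d,open('w2.pkl','wb'));cv2.imwrite('pics/w2.png',d['img'][:,:,::-1])"
```

```text
ee_pos: [0.6506, 0.1238, 0.0445]
contact_force: [-7.9, -2.0, 3.9]
ee_pos: [0.651, 0.1239, 0.0443]
contact_force: [-15.6, -3.6, 9.0]
t 5.3167 g mm [15.2 77.1 44.3] err deg [-0.9 -0.1 -0.7] F [-15.6  -3.6   9. ] gap 0.00022802333412030737 q [-0.03  0.59 -0.33  2.29  2.73  0.54 -1.17]
```

The hard stop came at TCP x ≈ 15, against 14.5 predicted, so the pointer is zeroed and the pose confirmed. I'll back off and go in front of the fin.

```bash
python3 -m inch '[[0.2,0,-0.2,0,0,0,-1],[0.45,0,-0.5,0,0,0,-1],[0.45,0,-0.5,0,0,0,-1],[0.45,0,-0.5,0,0,0,-1],[0.45,0,-0.5,0,0,0,-1]]'
python3 -c "
from h import *
import cv2
from workcell import ctrl
p=np.load('g.npy');s=ctrl.state();where(s,p);print(plan(s,p,(-75,0,100),45))"
```

```text
clock: 5.78
ee_pos: [0.5755, 0.1089, 0.0502]
tool_rot: [-0.09, 0.919, 0.036, 0.382]
contact_force: [-0.4, -0.6, -0.0]
finger_gap: 0.0001
finger_force: 0.0
t 5.7833 g mm [-61.8  78.5  50.2] err deg [-0.9  0.2 -0.7] F [-0.4 -0.6 -0. ] gap 0.00012688919136346353 q [-0.    0.53 -0.38  2.46  2.76  0.66 -1.22]
(array([-0.225, -0.657, -0.36 ]), array([-0.01 ,  0.002, -0.008]))
```

```bash
python3 -m inch '[[-0.22,0,-0.36,0,0,0,-1],[-0.22,0,-0.36,0,0,0,-1],[-0.22,-0.66,-0.36,-0.01,0,-0.008,0.1],[-0.22,-0.66,-0.36,-0.01,0,-0.008,0.1],[-0.22,-0.66,-0.36,-0.01,0,-0.008,0.1],[-0.22,-0.66,-0.36,-0.01,0,-0.008,0.1],[-0.22,-0.66,-0.36,-0.01,0,-0.008,0.1],[-0.22,-0.66,-0.36,-0.01,0,-0.008,0.1]]'
python3 -c "
from h import *
import cv2
from workcell import ctrl
p=np.load('g.npy');s=ctrl.state();where(s,p);print(plan(s,p,(7,0,62),45))
d=ctrl.snapshot('wrist');d['s']=s;pickle.dump(d,open('w3.pkl','wb'));cv2.imwrite('pics/w3.png',d['img'][:,:,::-1]);print(proj(wcam(d),g2w(p,(0,0,97))),proj(d,g2w(p,(-18,0,75))))"
```

```text
clock: 6.45
ee_pos: [0.5787, 0.0298, 0.0991]
tool_rot: [-0.1, 0.918, 0.041, 0.381]
contact_force: [0.3, 0.4, 0.1]
finger_gap: 0.037
finger_force: 0.0
t 6.45 g mm [-75.5   0.5  99.1] err deg [0.1 0.1 0.1] F [0.3 0.4 0.1] gap 0.03695512592753579 q [ 0.3   0.39 -0.43  2.44  3.07  0.44 -1.31]
(array([-0.266, -0.005,  0.705]), array([0.001, 0.001, 0.001]))
[318.2522254  338.20527511] [318.22724221 297.14764174]
```

View pics/w3.png

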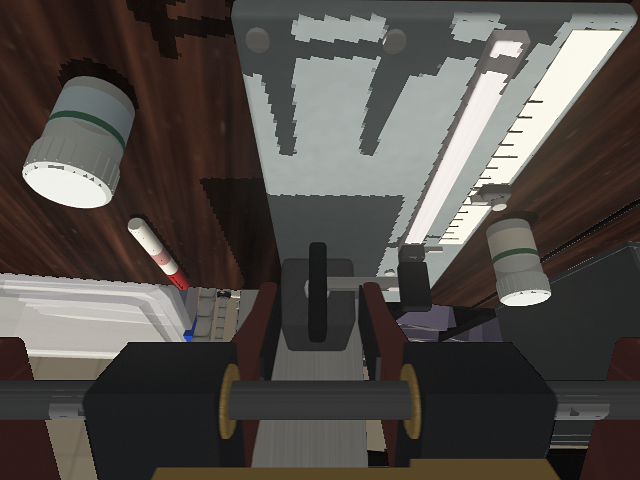

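The view shows the fin centred between the fingers (columns 309–327), the tab at (413,280) resting at zero against the cross arm, and the marker fin at (490,192). I'll advance and grip.

```bash
python3 -m inch '[[-0.13,0,0.35,0,0,0,0.1],[-0.266,-0.005,0.7,0,0,0,0.1],[-0.266,-0.005,0.7,0,0,0,0.1],[-0.266,-0.005,0.7,0,0,0,0.1],[-0.266,-0.005,0.7,0,0,0,0.1],[-0.266,-0.005,0.7,0,0,0,0.1]]'
python3 -m inch '[[0,0,0,0,0,0,-1],[0,0,0,0,0,0,-1],[0,0,0,0,0,0,-1],[0,0,0,0,0,0,-1],[0,0,0,0,0,0,-1],[0,0,0,0,0,0,-1],[0,0,0,0,0,0,-1]]' 45
python3 -c "
from h import *
from workcell import ctrl
p=np.load('g.npy');s=ctrl.state();where(s,p)
W=wcam(pickle.load(open('w3.pkl','rb')));Z=W['depth']
for u,v in((490,192),(480,192),(475,196),(484,190),(497,187),(499,206),(435,249),(413,280),(318,300)):
  z=Z[v,u];X=W['R'].T@(np.linalg.inv(W['K'])@[u,v,1]*z-W['t']);print((u,v),z,w2g(p,X).round(1))
import cv2
cv2.imwrite('pics/w3c.png',cv2.resize(cv2.imread('pics/w3.png')[170:270,420:530],None,fx=5,fy=5,interpolation=2))"
```

```text
clock: 7.0
ee_pos: [0.6565, 0.0467, 0.0617]
tool_rot: [-0.1, 0.919, 0.041, 0.38]
contact_force: [0.5, 0.7, -0.0]
finger_gap: 0.0481
finger_force: 0.0
clock: 7.58
ee_pos: [0.658, 0.0454, 0.0621]
tool_rot: [-0.099, 0.918, 0.041, 0.381]
contact_force: [-2.2, 0.3, 2.6]
finger_gap: 0.0118
finger_force: 45.0
t 7.5833 g mm [ 5.3 -1.1 62.1] err deg [-0.   0.1  0. ] F [-2.2  0.3  2.6] gap 0.011823249377261187 q [ 0.21  0.55 -0.36  2.28  3.01  0.45 -1.24]
(490, 192) 0.23694192 [-53.7 108.   18.3]
(480, 192) 0.24145752 [-50.  103.6  15.7]
(475, 196) 0.24125399 [-49.  100.3  18. ]
(484, 190) 0.0 [-249.3    0.5  155.3]
(497, 187) 0.23712885 [-55.  112.5  15.4]
(499, 206) 0.2372531 [-49.4 113.8  25.9]
(435, 249) 0.2976081 [17.3 92.1 23. ]
(413, 280) 0.2875323 [19.3 72.2 48.4]
(318, 300) 0.23923406 [-19.9  -0.1  77.5]
```

View pics/w3c.png

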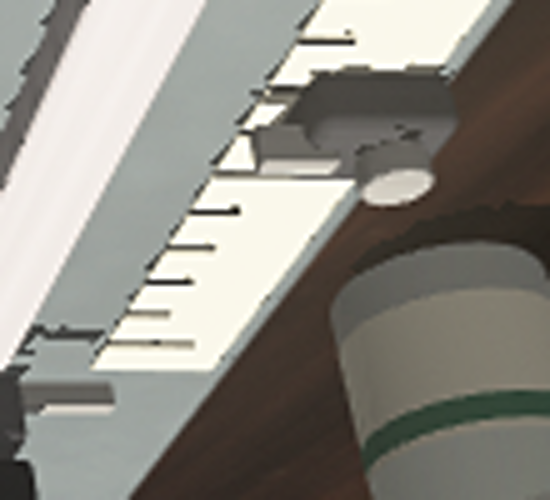

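This shows the marker fin's lit top at crop (300,167) and the zeroed needle's lit top at (80,406). Comparing the two at the same height gives the pull.

```bash
python3 -c "
from h import *
p=np.load('g.npy');W=wcam(pickle.load(open('w3.pkl','rb')));Z=W['depth']
c=lambda u,v:(u/5+420-.4,v/5+170-.4)
for n,a in (('fin front edge',(290,160)),('fin mid',(290,167)),('fin mid tip',(262,167)),('fin back edge',(290,175)),('needle front',(90,399)),('needle mid',(90,405)),('needle back',(90,412))):
  u,v=c(*a)
  z=Z[int(round(v)),int(round(u))];X=W['R'].T@(np.linalg.inv(W['K'])@[u,v,1]*z-W['t'])
  print(n,w2g(p,ray(W,(u,v),.022)).round(1),w2g(p,ray(W,(u,v),.024)).round(1),'depth',w2g(p,X).round(1))
"
```

```text
fin front edge [-48.5 101.4  22. ] [-51.5  99.9  24. ] depth [-49.9 100.7  23. ]
fin mid [-46.9 102.   22. ] [-49.9 100.5  24. ] depth [-47.3 101.8  22.3]
fin mid tip [-46.9  98.4  22. ] [-49.9  96.9  24. ] depth [-47.4  98.1  22.4]
fin back edge [-45.  102.7  22. ] [-48.1 101.2  24. ] depth [-41.1 104.7  19.4]
needle front [20. 95. 22.] [16.  93.6 24. ] depth [19.7 94.9 22.1]
needle mid [22.2 95.6 22. ] [18.1 94.2 24. ] depth [17.7 94.1 24.2]
needle back [24.8 96.3 22. ] [20.7 94.9 24. ] depth [20.5 94.9 24.1]
```

Estimates agree on a pull of about 67–68 mm. I'll pull out in small rows, stopping a little short to check.

```bash
python3 -m inch '[[0.02,0,-0.02,0,0,0,-1],[0.05,0,-0.05,0,0,0,-1],[0.08,0,-0.08,0,0,0,-1],[0.11,0,-0.11,0,0,0,-1],[0.14,0,-0.14,0,0,0,-1],[0.17,0,-0.17,0,0,0,-1],[0.19,0,-0.19,0,0,0,-1],[0.2,0,-0.2,0,0,0,-1]]'
python3 -m inch '[[0.02,0,-0.02,0,0,0,-1],[0.05,0,-0.05,0,0,0,-1],[0.08,0,-0.08,0,0,0,-1],[0.11,0,-0.11,0,0,0,-1],[0.13,0,-0.13,0,0,0,-1],[0.15,0,-0.15,0,0,0,-1],[0.16,0,-0.16,0,0,0,-1],[0.16,0,-0.16,0,0,0,-1]]'
python3 -c "
from h import *
import cv2
from workcell import ctrl
p=np.load('g.npy');s=ctrl.state();where(s,p);print(plan(s,p,(-62.2,-1.1,62.1),45))
d=ctrl.snapshot('wrist');d['s']=s;pickle.dump(d,open('w4.pkl','wb'));cv2.imwrite('pics/w4.png',d['img'][:,:,::-1])
a,b=proj(wcam(d),g2w(p,(-47,100,22)));print(a,b)
a=int(min(a,590));b=int(b);im=d['img'][max(b-60,0):b+60,a-80:a+50,::-1];cv2.imwrite('pics/w4c.png',cv2.resize(im,None,fx=5,fy=5,interpolation=2))"
```

```text
clock: 8.25
ee_pos: [0.6255, 0.0386, 0.0621]
tool_rot: [-0.099, 0.918, 0.041, 0.381]
contact_force: [9.1, 2.2, -7.9]
finger_gap: 0.0119
finger_force: 45.0
clock: 8.92
ee_pos: [0.5992, 0.0331, 0.0621]
tool_rot: [-0.099, 0.918, 0.041, 0.381]
contact_force: [8.0, 3.9, -7.7]
finger_gap: 0.0118
finger_force: 45.0
t 8.9167 g mm [-54.8  -0.6  62.1] err deg [0.  0.1 0. ] F [ 8.   3.9 -7.7] gap 0.011835569436732151 q [ 0.26  0.51 -0.4   2.41  3.05  0.53 -1.27]
(array([ 0.044, -0.004, -0.044]), array([0.001, 0.001, 0.   ]))
503.3950366009709 238.69751360888685
```

View pics/w4c.png

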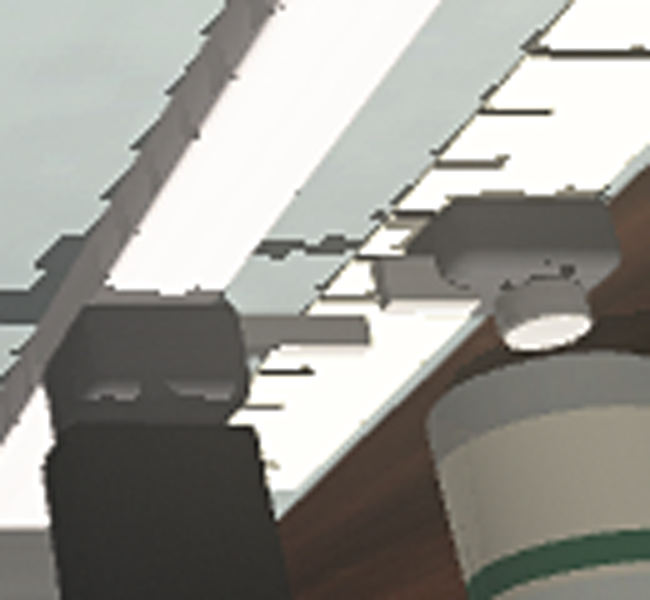

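The needle's front face ends at crop (365,345) and the marker fin's at (395,300), so it's still a few mm short. I'll compute the gap.

```bash
python3 -c "
from h import *
p=np.load('g.npy');W=wcam(pickle.load(open('w4.pkl','rb')));Z=W['depth']
c=lambda u,v:(u/5+423-.4,v/5+178-.4)
for n,a in (('needle top front edge',(350,345)),('fin top front edge',(410,298)),('needle bottom',(350,316)),('fin bottom',(410,258)),('needle face',(350,330)),('fin face',(410,280))):
  u,v=c(*a)
  z=Z[int(round(v)),int(round(u))];X=W['R'].T@(np.linalg.inv(W['K'])@[u,v,1]*z-W['t'])
  print(n,w2g(p,ray(W,(u,v),.022)).round(1),w2g(p,ray(W,(u,v),.024)).round(1),'depth',w2g(p,X).round(1))
"
```

```text
needle top front edge [-37.4  98.   22. ] [-41.4  96.   24. ] depth [-40.1  96.6  23.3]
fin top front edge [-48.7  99.9  22. ] [-52.5  97.8  24. ] depth [-48.8  99.8  22.1]
needle bottom [-44.5  95.1  22. ] [-48.4  93.1  24. ] depth [-41.7  96.6  20.5]
fin bottom [-57.6  96.1  22. ] [-61.1  94.1  24. ] depth [-47.9 101.5  16.6]
needle face [-41.2  96.5  22. ] [-45.1  94.5  24. ] depth [-42.   96.   22.5]
fin face [-52.8  98.1  22. ] [-56.4  96.1  24. ] depth [-49.  100.3  19.9]
```

The depth readings put the needle's front face at −41.5 and the fin's at −48.6. That leaves 7 mm to go, matching the plan. I'll move and hold for over 2 s.

```bash
python3 -m inch '[[0.01,0,-0.01,0,0,0,-1],[0.02,0,-0.02,0,0,0,-1],[0.03,0,-0.03,0,0,0,-1],[0.037,0,-0.037,0,0,0,-1],[0.042,0,-0.042,0,0,0,-1],[0.042,0,-0.042,0,0,0,-1],[0.042,0,-0.042,0,0,0,-1],[0.042,0,-0.042,0,0,0,-1]]'
python3 -c "
from h import *
import cv2
from workcell import ctrl
p=np.load('g.npy');s=ctrl.state();where(s,p)
d=ctrl.snapshot('wrist');d['s']=s;pickle.dump(d,open('w5.pkl','wb'));W=wcam(d)
a,b=proj(d,g2w(p,(-47,100,22))).astype(int);print(a,b)
cv2.imwrite('pics/w5c.png',cv2.resize(d['img'][b-60:b+60,a-80:a+50,::-1],None,fx=5,fy=5,interpolation=2))"
```

```text
clock: 9.63
ee_pos: [0.5925, 0.0317, 0.0621]
tool_rot: [-0.099, 0.918, 0.041, 0.381]
contact_force: [9.7, 3.5, -8.5]
finger_gap: 0.0119
finger_force: 45.0
t 9.6333 g mm [-61.6  -0.5  62.1] err deg [0.  0.1 0. ] F [ 9.7  3.5 -8.5] gap 0.011904204117925156 q [ 0.27  0.51 -0.4   2.43  3.06  0.54 -1.27]
498 244
```

View pics/w5c.png

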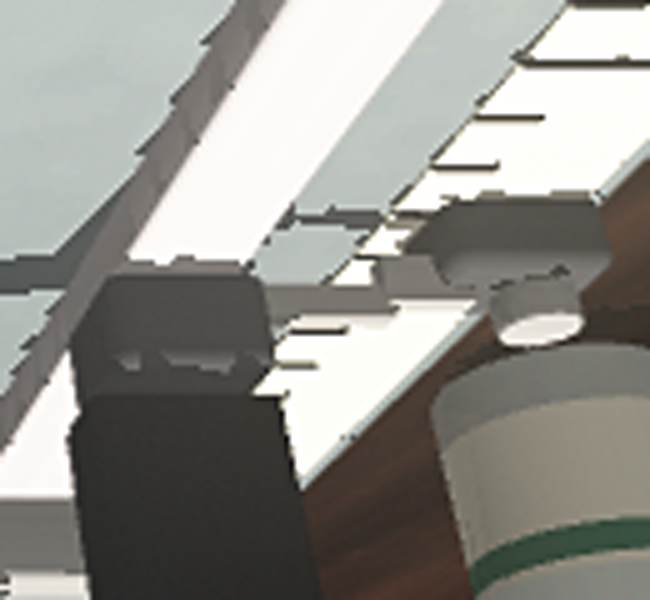

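The needle now overlaps the marker fin's level (needle edge at row 310, fin edge at 298), within about 1–2 mm. I'll nudge 1 mm and hold for over 2 s.

```bash
python3 -m inch '[[0.006,0,-0.006,0,0,0,-1],[0.006,0,-0.006,0,0,0,-1],[0.006,0,-0.006,0,0,0,-1],[0.006,0,-0.006,0,0,0,-1],[0.006,0,-0.006,0,0,0,-1],[0.006,0,-0.006,0,0,0,-1],[0.006,0,-0.006,0,0,0,-1],[0.006,0,-0.006,0,0,0,-1]]'
for k in 1 2 3; do python3 -m inch '[[0,0,0,0,0,0,-1],[0,0,0,0,0,0,-1],[0,0,0,0,0,0,-1],[0,0,0,0,0,0,-1],[0,0,0,0,0,0,-1],[0,0,0,0,0,0,-1],[0,0,0,0,0,0,-1],[0,0,0,0,0,0,-1]]' | egrep 'clock|ee_pos'; done
python3 -c "
from h import *
from workcell import ctrl
p=np.load('g.npy');s=ctrl.state();where(s,p);print(plan(s,p,(5.3,-1.1,62.1),45))
d=ctrl.snapshot('wrist');d['s']=s;W=wcam(d);Z=d['depth']
def at(u,v):
  z=Z[v,u];X=W['R'].T@(np.linalg.inv(W['K'])@[u,v,1]*z-W['t']);return w2g(p,X).round(1)
for u in(480,484,488,494,497,500,504):
  print(u,[list(at(u,v)) for v in range(240,248,2)])"
```

```text
clock: 10.35
ee_pos: [0.5916, 0.0316, 0.0621]
tool_rot: [-0.099, 0.918, 0.041, 0.381]
contact_force: [10.3, 4.6, -9.6]
finger_gap: 0.0118
finger_force: 45.0
clock: 11.02
ee_pos: [0.5916, 0.0315, 0.0622]
clock: 11.68
ee_pos: [0.5916, 0.0316, 0.0621]
clock: 12.35
ee_pos: [0.5916, 0.0316, 0.0621]
t 12.35 g mm [-62.5  -0.5  62.1] err deg [0.1 0.1 0. ] F [ 9.   3.7 -9.3] gap 0.011515777125437532 q [ 0.27  0.51 -0.4   2.43  3.06  0.54 -1.27]
(array([-0.399, -0.005,  0.401]), array([0.001, 0.001, 0.   ]))
480 [[np.float64(-33.0), np.float64(97.6), np.float64(11.4)], [np.float64(-48.9), np.float64(89.7), np.float64(21.0)], [np.float64(-48.5), np.float64(89.7), np.float64(22.1)], [np.float64(-49.4), np.float64(89.0), np.float64(23.8)]]
484 [[np.float64(-34.9), np.float64(99.1), np.float64(12.4)], [np.float64(-48.7), np.float64(92.1), np.float64(20.9)], [np.float64(-47.6), np.float64(92.3), np.float64(21.6)], [np.float64(-48.6), np.float64(91.6), np.float64(23.3)]]
488 [[np.float64(-33.8), np.float64(102.1), np.float64(11.8)], [np.float64(-49.2), np.float64(94.1), np.float64(21.2)], [np.float6
[... 343 characters left out ...]
np.float64(-49.2), np.float64(99.3), np.float64(19.9)], [np.float64(-48.9), np.float64(99.3), np.float64(21.0)], [np.float64(-48.6), np.float64(99.1), np.float64(22.1)], [np.float64(-49.9), np.float64(98.2), np.float64(24.0)]]
500 [[np.float64(-48.6), np.float64(101.4), np.float64(19.6)], [np.float64(-47.9), np.float64(101.5), np.float64(20.5)], [np.float64(-48.8), np.float64(100.7), np.float64(22.2)], [np.float64(-47.5), np.float64(101.1), np.float64(22.8)]]
504 [[np.float64(-48.0), np.float64(104.0), np.float64(19.3)], [np.float64(-49.6), np.float64(102.8), np.float64(21.4)], [np.float64(-47.5), np.float64(103.6), np.float64(21.6)], [np.float64(-46.3), np.float64(104.0), np.float64(22.2)]]
```

The needle and fin faces now read the same gauge x (−48.6), and the hold is done. I'll ease the handle home slowly.

```bash
python3 -m inch '[[-0.02,0,0.02,0,0,0,-1],[-0.05,0,0.05,0,0,0,-1],[-0.08,0,0.08,0,0,0,-1],[-0.11,0,0.11,0,0,0,-1],[-0.14,0,0.14,0,0,0,-1],[-0.17,0,0.17,0,0,0,-1],[-0.2,0,0.2,0,0,0,-1],[-0.22,0,0.22,0,0,0,-1]]'
python3 -m inch '[[-0.03,0,0.03,0,0,0,-1],[-0.06,0,0.06,0,0,0,-1],[-0.09,0,0.09,0,0,0,-1],[-0.12,0,0.12,0,0,0,-1],[-0.14,0,0.14,0,0,0,-1],[-0.16,0,0.16,0,0,0,-1],[-0.17,0,0.17,0,0,0,-1],[-0.175,0,0.175,0,0,0,-1]]'
python3 -m inch '[[0,0,0,0,0,0,-1],[0,0,0,0,0,0,-1],[0,0,0,0,0,0,-1]]'
python3 -c "
from h import *
from workcell import ctrl
p=np.load('g.npy');s=ctrl.state();where(s,p);print(plan(s,p,(5.3,-1.1,62.1),45))"
```

```text
clock: 13.07
ee_pos: [0.628, 0.0392, 0.0621]
tool_rot: [-0.099, 0.918, 0.041, 0.381]
contact_force: [6.1, 2.1, -5.3]
finger_gap: 0.0122
finger_force: 45.0
clock: 13.73
ee_pos: [0.6562, 0.045, 0.0621]
tool_rot: [-0.099, 0.918, 0.041, 0.381]
contact_force: [3.6, 0.4, -1.4]
finger_gap: 0.0117
finger_force: 45.0
clock: 13.98
ee_pos: [0.6559, 0.045, 0.0621]
tool_rot: [-0.099, 0.918, 0.041, 0.381]
contact_force: [4.6, 0.3, -1.3]
finger_gap: 0.0117
finger_force: 45.0
t 13.9833 g mm [ 3.1 -1.  62.1] err deg [-0.   0.1  0. ] F [ 4.6  0.3 -1.3] gap 0.011657564569683164 q [ 0.21  0.55 -0.37  2.29  3.01  0.45 -1.24]
(array([-0.013, -0.   ,  0.013]), array([-0.   ,  0.001,  0.   ]))
```

Now the last 2 mm, plus a slight push against the stop.

```bash
python3 -m inch '[[-0.006,0,0.006,0,0,0,-1],[-0.012,0,0.012,0,0,0,-1],[-0.016,0,0.016,0,0,0,-1],[-0.016,0,0.016,0,0,0,-1],[-0.016,0,0.016,0,0,0,-1]]'
python3 -m inch '[[-0.006,0,0.006,0,0,0,-1],[-0.006,0,0.006,0,0,0,-1],[-0.006,0,0.006,0,0,0,-1]]'
```

```text
clock: 14.4
ee_pos: [0.658, 0.0454, 0.0621]
tool_rot: [-0.099, 0.918, 0.041, 0.381]
contact_force: [-2.5, -2.3, 5.3]
finger_gap: 0.0119
finger_force: 45.0
clock: 14.65
ee_pos: [0.658, 0.0454, 0.062]
tool_rot: [-0.099, 0.919, 0.041, 0.38]
contact_force: [-9.8, -3.2, 13.4]
finger_gap: 0.012
finger_force: 45.0
```

The handle is hard against its home stop, at the same pose as when gripped. I'll release and retreat.

```bash
python3 -m inch '[[0,0,0,0,0,0,0.1],[0,0,0,0,0,0,0.1],[0,0,0,0,0,0,0.1],[0,0,0,0,0,0,0.1],[0,0,0,0,0,0,0.1],[0,0,0,0,0,0,0.1],[0,0,0,0,0,0,0.1]]'
python3 -m inch '[[0.13,0,-0.35,0,0,0,0.1],[0.266,0,-0.7,0,0,0,0.1],[0.266,0,-0.7,0,0,0,0.1],[0.266,0,-0.7,0,0,0,0.1],[0.266,0,-0.7,0,0,0,0.1],[0.266,0,-0.7,0,0,0,0.1],[0.266,0,-0.7,0,0,0,0.1],[0.266,0,-0.7,0,0,0,0.1]]'
python3 -c "
from h import *
import cv2
from workcell import ctrl
p=np.load('g.npy');s=ctrl.state();where(s,p)
d=ctrl.snapshot('wrist');cv2.imwrite('pics/w6.png',d['img'][:,:,::-1])"
```

```text
clock: 15.23
ee_pos: [0.6593, 0.0462, 0.0617]
tool_rot: [-0.099, 0.918, 0.041, 0.381]
contact_force: [0.1, 0.3, -0.1]
finger_gap: 0.0482
finger_force: 0.0
clock: 15.9
ee_pos: [0.5802, 0.029, 0.0984]
tool_rot: [-0.099, 0.918, 0.041, 0.381]
contact_force: [-0.0, 0.1, -0.4]
finger_gap: 0.0483
finger_force: 0.0
t 15.9 g mm [-74.2  -0.6  98.4] err deg [0.1 0.  0. ] F [-0.   0.1 -0.4] gap 0.04826000611950324 q [ 0.31  0.4  -0.44  2.44  3.07  0.44 -1.31]
```

View pics/w6.png

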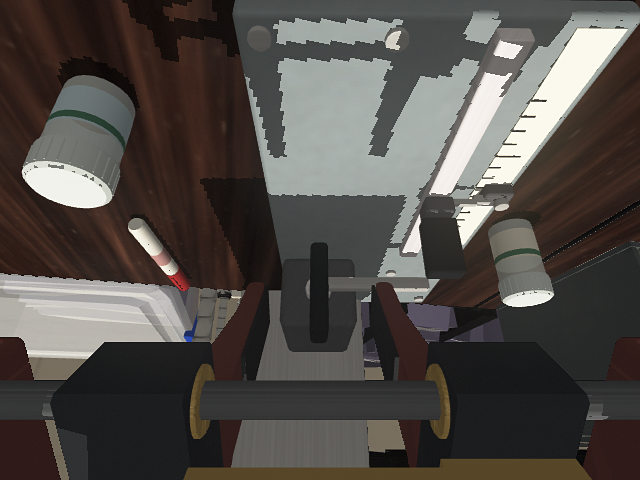

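The fin is back home at (319,295), with the pointer left at the marker (needle at about (470,196)). The vials and the pen are where they were, and the fingers are clear. I'll hand it in.

```bash
python3 -c "
from workcell import ctrl
print(ctrl.finish_job())"
```

```text
the job is handed in; nothing more can be done
None
```

I did the check pull and handed the job in at about 16 s of the 64 s allowed; the hand-in gave no verdict. I zeroed the pointer, pulled the needle level with the marker and held it over 2 s, then eased the handle home and released it. The last picture shows the pointer still at the marker and the vials and pen beside the gauge unmoved; the carton and vial on the shelf were not in that view.

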